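# Hook and snap the cover onto the parts box

## Task

Close the steel parts box with its loose aluminium cover: hook the cover's tongue under the lip at one end of the box, lower the other end, and press that end down until the spring catch snaps over it, so that the cover sits flat on the rim all round. Do not slam or force the cover onto the box, and leave the other things on the bench where they are.

Things in the scene. Friction and masses are not known exactly. Their poses are not given: they have to be found in the camera images.
- cover: All sizes in mm. Loose aluminium cover, 0.3 to 0.54 kg, flat on the bench. Plate 6 thick, top z=16, underside z=10, x=-55 to 72, 132 wide (y), plus tongue at its -x end. Under it two round rods 10 thick, x=-45 to 55, outer sides 114 apart. Origin: plate's middle under the grip block, level with the rods' undersides; z up. Seated: origin 50 above the box's origin, axes parallel, rods inside the mouth (3 play each side)
- cover_tongue (a point): middle of the end edge of the tongue, at the plate's underside (cover frame -73, 0, 10). The tongue is the narrower end of the plate: 84 wide, 6 thick, x=-73 to -55
- cover_grip (a point): in the black grip block on top of the cover: 20 (x) x 44 (y), from z=16 to 58 in the cover frame, upright over the origin; this point is at (0, 0, 40), 24 above the plate's top
- cover_press (a point): on the plate's top near its catch end (the straight edge at x=72): cover frame (55, 0, 16); a good place to press. Site axes are those of the cover
- box: (mm) Open dark steel box bolted to the bench, 150 (x) x 130 (y) x 60 high, walls 5, bronze bits low inside. Origin: centre of its underside; z up. A fixed lip overhangs the mouth at its -x end (nearer the robot), a spring catch stands at its +x end. The cover cannot go in flat: tilted about 16 degrees, catch end high, the tongue goes under the lip with some 4 of height to spare
- box_lip (a point): middle of the rim below the lip, at the inner face of the upright backstop (box frame -75, 0, 60). The lip's underside is 16 above the rim; it reaches 15 inwards from the backstop (to x=-60), is 100 wide, top at 82, and is closed at its sides by cheeks 92 apart. Seated, the tongue's edge is 0 to 8 from the backstop
- catch (a joint): spring catch of bright bent sheet, 50 wide, at the box's +x end. Value in m: 0 = at rest (closed), up to 0.014 when pushed outwards along box +x; 5 N at rest plus 0.5 N per mm push it back. The lowered cover comes to rest on its ramp, tilted 6 to 9 degrees; 5 to 14 N down on cover_press drives the catch out until the edge slips past the nose and it springs back over the plate
- catch_nose (a point): middle of the nose's underside edge with the catch at rest (box frame 67, 0, 67.5; fixed to the box, does not move with the catch). Above it a ramp rises outwards from (67, 0, 70) to (80, 0, 89)
- jar: Bystander, loose: a closed amber glass jar with a steel cap, 60 across, 85 tall (sizes in mm); origin in its underside.
- paint_tin: Bystander, loose: an open blue metal tin, 76 across, 85 tall (sizes in mm); origin in its underside.
- hammer: Bystander, loose: a hammer lying flat (sizes in mm); origin in its underside.
- brush: Bystander, loose: a brush lying flat (sizes in mm); origin in its underside.
- branch: Bystander, loose: a cast bronze branch lying flat, about 200 long, with two twigs (sizes in mm); origin in its underside.
- offcut: Bystander, loose: a dark steel block 100 x 40 x 30 (sizes in mm); origin in its underside.
- weight: Bystander, loose: an upright brass cylinder, 56 across, 50 tall (sizes in mm); origin in its underside.
Not all that is in view belongs to the job. What is shaped like the box but turquoise is not meant. There is more than one size of the cover; the one meant has the size given above.

How it is judged:
By the outcome, as a careful person would: the job done as asked, in the order asked, and still so for the second after the job is handed in, with the robot touching nothing.
It also fails if it takes over 58 s, if anything falls off the work surface, if the arm or the gripper's body presses on something with over 40 N, if the wrist force passes 120 N, or if a joint passes its speed limit or range.

## Robot

A 7-joint arm with a two-finger parallel gripper is mounted at the origin on the work surface. World frame = base frame: x ahead of the robot, y to its left, z up, the work surface at z = 0. Lengths are in m, angles in rad, forces in N, time in s.
With the tool pointing down it reaches from about 0.425 to 0.925 m from the base axis. Payload 6.8 kg.
Tool frame: the origin (TCP) lies at the very end of the fingers, on their centre line; the grasp point (between the pads) lies 19 mm behind it; z points along the fingers, y is the line along which they close (so a half turn about z gives the same grasp; the last joint's range is limited). The gripper opens to 85 mm and grips with 20 to 120 N. Pads are 22 mm wide; open, the fingers measure 114 mm over their backs; the gripper's body (76 mm by 85 mm) begins 54 mm behind the grasp point. The pads swing forward as they close: fully open they stand 13 mm farther back than shut.
Start: joints at [-1.224, 0.477, 0.022, 1.555, -0.011, 1.109, -0.083], TCP at [0.297, 0.606, 0.231] pointing down, gripper open.
Joint ranges: [-2.96, 2.96], [-0.34, 2.1], [-1.41, 1.46], [0.24, 2.44], [-1.37, 4.51], [0.17, 1.92], [-2.96, 2.96]. Speed limits (rad/s): [2.39, 2.39, 3.14, 3.14, 3.14, 3.14, 3.14].

## Interface

Orientations are given as a unit quaternion [w, x, y, z].
In Python, from station import get_obs, read_camera, hand_in gives the robot as it stands.
- The arm moves only by the tool arm_command, never from a script. Its argument "commands" is one flat list of numbers, 7 for each row, row after row: the shift along the tool's x, y, z in m, then the turn, a rotation vector about the tool's x, y, z in degrees, then the opening, from 0 (shut) to 1 (fully open). In form: [tx, ty, tz, rx, ry, rz, fingers, tx, ty, tz, rx, ry, rz, fingers, ...]. A call has 1 to 8 rows; each row is the pose to reach, as a shift and turn from the pose commanded when the call began, along the tool's axes at that moment; what a row does not reach only later rows make up. A row lasts 1/10 s, in which the tool goes at most 50 mm and 8.59 degrees, less where a joint would pass 70% of its speed; a pose out of reach is approached as far as the arm can. A call with a gripper value outside its range is refused whole. The fingers move at their own pace and stop on an object; "force" is the grip in N (left out, the last holds). Time passes only in rows, so rows that repeat a pose let the fingers close. It gives the time, the measured TCP pose, the force, the opening and the grip force at its end, in the units of the state.
- get_obs(): the state, without advancing time (a new reading comes with each control period).
- read_camera(name): name is "side" or "top" or "wrist"; returns a dict with "img" (384x512x3 uint8, red, green, blue), "camera_matrix" (3x3 intrinsics, pixels), "k1" (the pictures are not rectified: a ray, as slopes to the right and down, at radius r is drawn at 1 + k1 r^2 times it, then the intrinsics apply), "pose" (4x4, takes a point from camera to world coordinates). Camera axes: x right, y down, z forward; pixel columns grow to the right and rows downward; lengths in m; the calibration is good to about 2 mm. A picture is of the moment at which its call begins. There is no depth.
- hand_in(): hands the job in; it is judged then, once.
The state is a dict: "t": time; "q": joint angles; "joint_vel": joint speeds; "joint_torque": joint torques, N m; "eef_pos": TCP position; "tool_rot": TCP orientation; "contact_force": force on the tool from outside, world axes, zero at the start; "torque": the same for the moment, N m; "gripper_width": opening from 0.0 (shut) to 1.0 (fully open); "grasp_force": force on a finger pad.
Only numpy, scipy, OpenCV 4.12 (cv2) and the standard library are available. Lean on these libraries where they do the work, as an engineer would, in place of code of your own. Each camera call takes 0.05 s, during which the arm holds its last target. There are 200 camera calls.

## Working session

There is one attempt and no reset: what is moved stays moved. The work goes in short steps, Python scripts to look and compute and a tool call to move; the robot and the scene stay as the last step left them, time stands still between calls to the robot, and variables do not carry over. Pictures are saved under pics/ and viewed, at most 11 in all, crops included, and the job is handed in when it is done.

Besides the shell and the picture viewer there is one more tool, called after "Request:" by a JSON object that holds its "api" and its "payload", one argument or row to a line. arm_command: Moves the arm, as the interface text tells. Its arguments: {"type":"object","properties":{"commands":{"type":"array","items":{"type":"number"}},"force":{"type":"number"}},"required":["commands"]}

```bash
mkdir -p pics; ls; python3 - <<'E'
from station import get_obs, read_camera
import cv2,numpy as np
for n in ["top","side"]:
    c=read_camera(n); cv2.imwrite(f"pics/{n}0.png",cv2.cvtColor(c["img"],cv2.COLOR_RGB2BGR))
    np.savez(f"{n}0.npz",**{k:np.array(v) for k,v in c.items()})
    print(n,c["camera_matrix"],c["k1"],np.round(c["pose"],3))
o=get_obs();print(o)
E
```

```text
pics
top [[487.36288027   0.         257.27434619]
 [  0.         487.36288027 189.15576923]
 [  0.           0.           1.        ]] -0.024467240343353337 [[ 1.000e-03 -9.940e-01  1.110e-01  3.430e-01]
 [-1.000e+00 -1.000e-03  4.000e-03 -4.000e-03]
 [-4.000e-03 -1.110e-01 -9.940e-01  1.377e+00]
 [ 0.000e+00  0.000e+00  0.000e+00  1.000e+00]]
side [[429.47201659   0.         259.52045397]
 [  0.         429.47201659 193.77300108]
 [  0.           0.           1.        ]] -0.11403156488424737 [[ 0.841 -0.402  0.361  0.036]
 [-0.54  -0.641  0.546 -0.693]
 [ 0.012 -0.654 -0.756  1.062]
 [ 0.     0.     0.     1.   ]]
{'t': 0.1, 'q': array([-1.22409237,  0.47770546,  0.02236076,  1.55637753, -0.01148711,
        1.10929655, -0.08308901]), 'joint_vel': array([-0.00169129, -0.00050469,  0.00062752, -0.00267285, -0.00012067,
       -0.00362368, -0.00069852]), 'joint_torque': array([ 3.85170497e-03, -5.97756708e+01,  1.61342919e+00, -2.81954205e+01,
        1.27842525e-02,  5.05714313e-03,  1.34475710e-05]), 'eef_pos': array([0.29630294, 0.60588187, 0.23042079]), 'tool_rot': array([-1.17920709e-04,  2.25437124e-01,  9.74257366e-01, -8.20793733e-04]), 'contact_force': array([0.13392373, 0.36542389, 0.31941057]), 'torque': array([0.03233526, 0.02646177, 0.07006175]), 'grasp_force': 0.0, 'gripper_width': 1.0004391251018316}
```

View pics/top0.png

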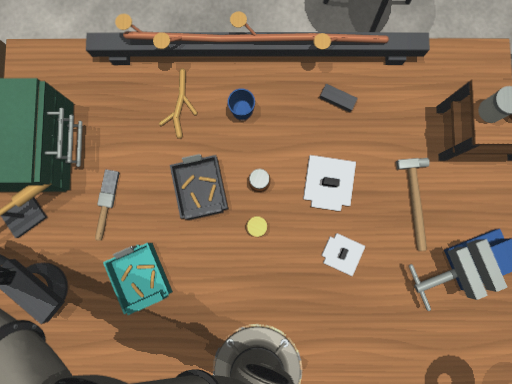

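View pics/side0.png

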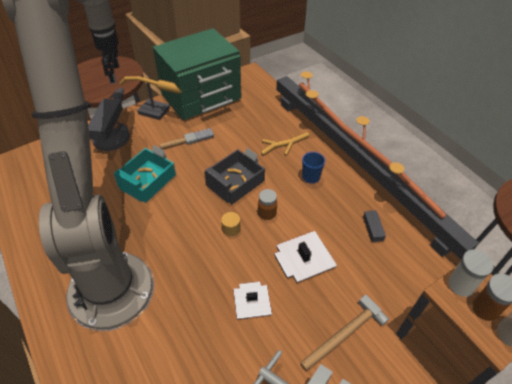

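Top view: the dark box is at about (200,188), with the cover at (330,182) and its tongue pointing down in the image. The jar is between them at (260,180). The small cover at (343,254) and the turquoise box are decoys. The side view agrees: box at (235,175), cover at (305,255).

```bash
cat > h.py <<'E'
import numpy as np, cv2
def load(n): 
    d=np.load(n+".npz"); return {k:d[k] for k in d.files}
def rays(c,uv):
    K=c["camera_matrix"]; uv=np.atleast_2d(np.array(uv,float))
    s=cv2.undistortPoints(uv[:,None],K,np.array([float(c["k1"]),0,0,0]))[:,0]
    d=np.c_[s,np.ones(len(s))]@c["pose"][:3,:3].T
    return c["pose"][:3,3],d
def plane(c,uv,z):
    o,d=rays(c,uv); return o+d*((z-o[2])/d[:,2])[:,None]
def proj(c,P):
    P=np.atleast_2d(P); R=c["pose"][:3,:3]; q=(P-c["pose"][:3,3])@R
    s=q[:,:2]/q[:,2:]; r2=(s**2).sum(1,keepdims=True); s=s*(1+float(c["k1"])*r2)
    K=c["camera_matrix"]; return s*[K[0,0],K[1,1]]+K[:2,2]
E
python3 - <<'E'
from h import *
for n,ctr in [("top0",(330,182)),("side0",(305,255))]:
    c=load(n); im=c["img"]; hsv=cv2.cvtColor(im,cv2.COLOR_RGB2HSV)
    m=((hsv[...,1]<40)&(hsv[...,2]>150)).astype(np.uint8)
    m=cv2.morphologyEx(m,cv2.MORPH_OPEN,np.ones((3,3)))
    cs,_=cv2.findContours(m,cv2.RETR_EXTERNAL,cv2.CHAIN_APPROX_NONE)
    k=[x for x in cs if cv2.pointPolygonTest(x,ctr,False)>=0][0]
    P=plane(c,k[:,0],0.016)[:,:2]*1000
    ap=cv2.approxPolyDP(P.astype(np.float32)[:,None],5,True)[:,0]
    print(n,np.round(ap,1).tolist(), cv2.minAreaRect(P.astype(np.float32)),cv2.contourArea(P.astype(np.float32)))
t=load("top0")["img"]; s=load("side0")["img"]
f=lambda a:cv2.resize(a,(400,400),interpolation=cv2.INTER_CUBIC)
a=f(t[145:230,160:245]);b=f(s[140:220,195:275])
cv2.imwrite("pics/box.png",cv2.cvtColor(np.hstack([a,b]),cv2.COLOR_RGB2BGR))
E
```

```text
top0 [[592.5, -148.1999969482422], [470.20001220703125, -130.0], [467.3999938964844, -146.8000030517578], [447.79998779296875, -152.1999969482422], [436.6000061035156, -230.39999389648438], [453.3999938964844, -236.3000030517578], [450.6000061035156, -255.89999389648438], [572.5999755859375, -275.29998779296875]] ((512.4161987304688, -201.31918334960938), (131.55368041992188, 145.51614379882812), 81.47219848632812) 17546.47034907993
side0 [[594.7999877929688, -154.3000030517578], [474.29998779296875, -133.5], [465.0, -152.3000030517578], [447.6000061035156, -157.5], [438.3999938964844, -225.89999389648438], [452.6000061035156, -234.89999389648438], [453.20001220703125, -257.79998779296875], [568.2000122070312, -278.1000061035156], [576.5999755859375, -267.70001220703125]] ((513.9287109375, -203.90089416503906), (132.57321166992188, 145.10496520996094), 81.41312408447266) 17471.564878046745
```

View pics/box.png

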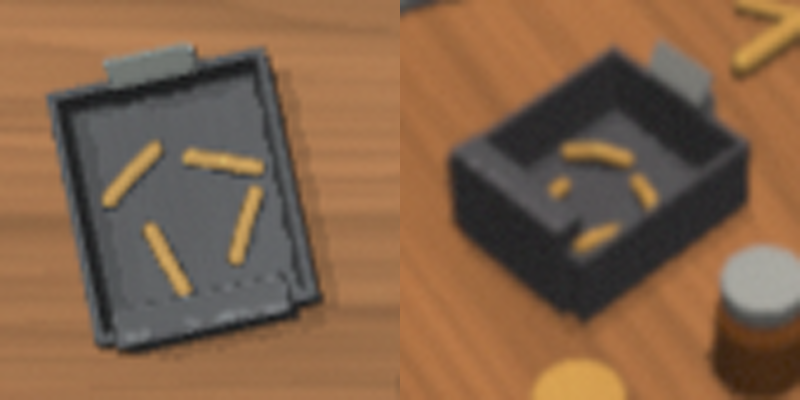

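The crop shows the box clearly. Outer rim corners in the left panel are roughly (50,97), (265,50), (320,300) and (100,347). The catch is at the top, around (150,65), and the lip at the bottom, around (205,320).

```bash
python3 - <<'E'
from h import *
t=load("top0"); s=load("side0")
A=np.array([(50,97),(265,50),(320,300),(100,347)],float); uvA=(A+.5)/(400/85)-.5+[160,145]
B=np.array([(215,50),(348,148),(183,262),(52,155)],float); uvB=(B+.5)/5-.5+[195,140]
for c,uv in((t,uvA),(s,uvB)):
    P=plane(c,uv,.06)[:,:2]*1000
    e=(P[[0,1]].mean(0)-P[[3,2]].mean(0)); w=P[[0,3]].mean(0)-P[[1,2]].mean(0)
    print(np.round(P,1).tolist(),"c",P.mean(0).round(1),"yawx",np.degrees(np.arctan2(e[1],e[0])),"yawy",np.degrees(np.arctan2(-w[0],w[1])),np.hypot(*e),np.hypot(*w))
# mask-based
for c,nm in ((t,"top"),):
    im=c["img"]; hsv=cv2.cvtColor(im,cv2.COLOR_RGB2HSV)
    m=((hsv[...,1]<70)&(hsv[...,2]<125)).astype(np.uint8)
    cs,_=cv2.findContours(m,cv2.RETR_EXTERNAL,cv2.CHAIN_APPROX_NONE)
    k=[x for x in cs if cv2.pointPolygonTest(x,(200,175),False)>=0]
    for x in k:
        P=plane(c,x[:,0],.06)[:,:2]*1000
        print(cv2.minAreaRect(P.astype(np.float32)),cv2.contourArea(P.astype(np.float32)))
        print(np.round(cv2.approxPolyDP(P.astype(np.float32)[:,None],4,True)[:,0]).tolist())
# catch: bottom jar etc for clearance
print(plane(t,[(260,180),(257,226)],.085)*1000)
# joint kin check: yaw of tool
from scipy.spatial.transform import Rotation as R
q=np.array([-1.17920709e-04,2.25437124e-01,9.74257366e-01,-8.20793733e-04]);print(R.from_quat(q,scalar_first=True).as_matrix().round(3))
E
```

```text
[[556.0, 239.3], [583.7, 114.4], [437.8, 81.2], [410.6, 207.4]] c [497.  160.6] yawx 12.593062988153047 yawy 12.335565455122193 149.2217420508825 128.57220683981978
[[558.6, 236.4], [584.5, 111.0], [444.3, 83.0], [418.7, 207.5]] c [501.5 159.5] yawx 11.475308169071344 yawy 11.636951702585243 142.95502729176866 127.58328778674853
((499.1741027832031, 162.18251037597656), (166.15805053710938, 130.94879150390625), 12.621430397033691) 20132.591471152264
[[584.0, 117.0], [576.0, 150.0], [582.0, 155.0], [582.0, 175.0], [573.0, 205.0], [562.0, 213.0], [557.0, 240.0], [412.0, 207.0], [409.0, 185.0], [428.0, 102.0], [439.0, 83.0]]
[[512.00011645  -6.48385842  85.        ]
 [389.29103444   1.38897277  85.        ]]
[[-0.898  0.439 -0.001]
 [ 0.439  0.898 -0.002]
 [-0.    -0.002 -1.   ]]
```

```bash
cat > go.py <<'E'
# usage: go.py x y z(mm) yaw pitch(deg: +catch end up)   TCP target, tool y = object x
import sys, numpy as np
from station import get_obs
from scipy.spatial.transform import Rotation as R
def tool(yaw,pitch):
    B=R.from_euler('z',yaw,degrees=True)*R.from_euler('y',-pitch,degrees=True)
    return B*R.from_matrix(np.array([[0,1,0],[1,0,0],[0,0,-1]]).T)
if __name__=="__main__":
    x,y,z,yaw,p=map(float,sys.argv[1:6]); o=get_obs(); R0=R.from_quat(o["tool_rot"],scalar_first=True)
    d=R0.inv().apply(np.array([x,y,z])/1e3-o["eef_pos"]); r=(R0.inv()*tool(yaw,p)).as_rotvec(degrees=True)
    print("t",o["t"],"pos",o["eef_pos"].round(4),"F",o["contact_force"].round(2),"shift",d.round(4),"rot",r.round(2))
E
python3 go.py 470 160 320 12.5 0
```

```text
t 0.1 pos [0.2963 0.6059 0.2304] F [0.13 0.37 0.32] shift [-0.3519 -0.3244 -0.089 ] rot [-8.000e-02  5.000e-02  5.144e+01]
```

Request:
{"api": "arm_command", "payload": {
  "commands": [-0.035,-0.032,-0.009,0,0,5.1,1,-0.07,-0.065,-0.018,0,0,10.3,1,-0.106,-0.097,-0.027,0,0,15.4,1,-0.141,-0.13,-0.036,0,0,20.6,1,-0.176,-0.162,-0.045,0,0,25.7,1,-0.211,-0.195,-0.053,0,0,30.9,1,-0.246,-0.227,-0.062,0,0,36,1,-0.282,-0.26,-0.071,0,0,41.1,1]
}}

```text
t: 0.9
eef_pos: [0.4357, 0.247, 0.3024]
tool_rot: [-0.0, 0.554, 0.832, -0.0]
contact_force: [1.1, 0.1, 0.4]
gripper_width: 1.002
grasp_force: 0.0
```

```bash
python3 go.py 470 160 320 12.5 0
```

```text
t 0.9 pos [0.4357 0.247  0.3024] F [1.09 0.07 0.38] shift [-0.0935 -0.0019 -0.0176] rot [-2.000e-02 -1.000e-02  1.015e+01]
```

Request:
{"api": "arm_command", "payload": {
  "commands": [-0.047,-0.001,-0.009,0,0,5.1,1,-0.08,-0.002,-0.015,0,0,8.7,1,-0.0935,-0.002,-0.0176,0,0,10.15,1,-0.0935,-0.002,-0.0176,0,0,10.15,1,-0.0935,-0.002,-0.0176,0,0,10.15,1]
}}

```text
t: 1.4
eef_pos: [0.4693, 0.1637, 0.3194]
tool_rot: [-0.0, 0.623, 0.782, -0.0]
contact_force: [0.7, 0.7, 0.5]
gripper_width: 0.998
grasp_force: 0.0
```

```bash
python3 - <<'E'
from station import *; from h import *
c=read_camera("wrist"); cv2.imwrite("pics/w1.png",cv2.cvtColor(c["img"],cv2.COLOR_RGB2BGR))
np.savez("w1.npz",**{k:np.array(v) for k,v in c.items()}); print(c["pose"].round(3),c["camera_matrix"].round(1),c["k1"],get_obs()["eef_pos"])
E
python3 go.py 513 -202 200 -8.5 0
```

```text
[[ 0.975  0.212  0.066  0.452]
 [ 0.222 -0.93  -0.294  0.238]
 [-0.001  0.301 -0.954  0.463]
 [ 0.     0.     0.     1.   ]] [[298.6   0.  250.4]
 [  0.  298.6 191. ]
 [  0.    0.    1. ]] -0.02660182820139844 [0.46916286 0.16412138 0.31929454]
t 1.45 pos [0.4692 0.1641 0.3193] F [0.02 0.02 0.51] shift [-0.3667 -0.039   0.1192] rot [-7.000e-02 -1.000e-02  2.142e+01]
```

View pics/w1.png

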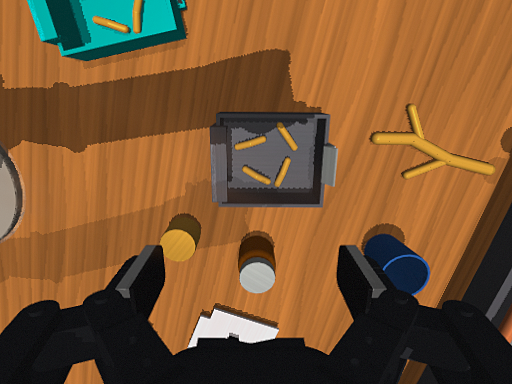

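Wrist view: box rim spans about (215,113) to (330,207), with the catch on the right (330,165) and the lip on the left (220,165). Next I move over the cover.

Request:
{"api": "arm_command", "payload": {
  "commands": [-0.046,-0.005,0.012,0,0,2.7,1,-0.092,-0.01,0.023,0,0,5.4,1,-0.138,-0.015,0.034,0,0,8.0,1,-0.184,-0.02,0.046,0,0,10.7,1,-0.23,-0.025,0.057,0,0,13.4,1,-0.276,-0.029,0.068,0,0,16.1,1,-0.322,-0.034,0.08,0,0,18.7,1,-0.367,-0.039,0.09,0,0,21.4,1]
}}

```text
t: 2.25
eef_pos: [0.5135, -0.2038, 0.2286]
tool_rot: [-0.001, 0.758, 0.653, -0.0]
contact_force: [1.5, 0.6, 0.3]
gripper_width: 0.997
grasp_force: 0.0
```

Request:
{"api": "arm_command", "payload": {
  "commands": [0,0,0,0,0,0,1,0,0,0,0,0,0,1]
}}

```text
t: 2.45
eef_pos: [0.5128, -0.2037, 0.2288]
tool_rot: [-0.001, 0.758, 0.652, -0.001]
contact_force: [0.9, 1.1, -0.1]
gripper_width: 1.003
grasp_force: 0.0
```

```bash
python3 - <<'E'
from station import *; from h import *
c=read_camera("wrist")
np.savez("w2.npz",**{k:np.array(v) for k,v in c.items()}); print(get_obs()["eef_pos"])
im=c["img"]; hsv=cv2.cvtColor(im,cv2.COLOR_RGB2HSV)
m=((hsv[...,1]<40)&(hsv[...,2]>150)).astype(np.uint8); m=cv2.morphologyEx(m,cv2.MORPH_OPEN,np.ones((3,3)))
cs,_=cv2.findContours(m,cv2.RETR_EXTERNAL,cv2.CHAIN_APPROX_NONE)
for k in cs:
    if cv2.contourArea(k)<1500: continue
    P=plane(c,k[:,0],.016)[:,:2]*1000
    print(cv2.minAreaRect(P.astype(np.float32)),np.round(cv2.approxPolyDP(P.astype(np.float32)[:,None],4,True)[:,0],1).tolist())
w=load("w1")["img"][100:220,200:350]
a=cv2.resize(w,(600,480),interpolation=cv2.INTER_CUBIC)
cv2.imwrite("pics/w1c.png",cv2.cvtColor(a,cv2.COLOR_RGB2BGR)); cv2.imwrite("pics/w2.png",cv2.cvtColor(im,cv2.COLOR_RGB2BGR))
E
```

```text
[ 0.51320098 -0.20245083  0.2291221 ]
((318.5126037597656, -236.28231811523438), (98.21649932861328, 89.3782730102539), 65.68746948242188) [[292.70001220703125, -186.5], [258.5, -261.5], [339.29998779296875, -298.79998779296875], [372.70001220703125, -221.10000610351562], [359.0, -213.6999969482422], [362.20001220703125, -202.3000030517578], [312.6000061035156, -181.8000030517578], [306.8999938964844, -191.3000030517578]]
((512.0062866210938, -204.5029296875), (131.0670623779297, 144.51966857910156), 81.39054107666016) [[593.0, -150.5], [550.7999877929688, -144.1999969482422], [558.2000122070312, -160.10000610351562], [577.5, -155.0], [585.9000244140625, -164.1999969482422], [583.5999755859375, -188.60000610351562], [576.0999755859375, -191.10000610351562], [566.0, -184.8000030517578], [553.2999877929688, -191.3000030517578], [534.7000122070312, -186.0], [526.7999877929688, -190.89999389648438], [517.2000122070312, -240.3000030517578], [495.3999938964844, -234.39999389648438], [502.1000061035156, -193.3000030517578], [479.20001220703125, -177.60000610351562], [461.0, -177.1999969482422], [453.3999938964844, -166.39999389648438], [445.3999938964844, -170.0], [435.0, -230.5], [452.6000061035156, -238.5], [449.5, -261.29998779296875], [572.5999755859375, -278.6000061035156]]
```

View pics/w1c.png

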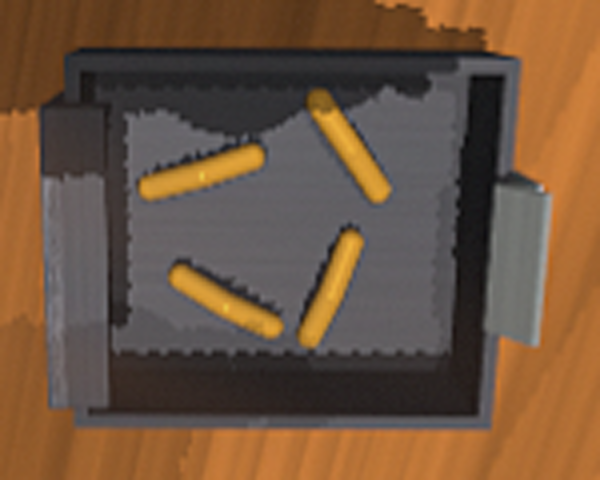

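View pics/w2.png

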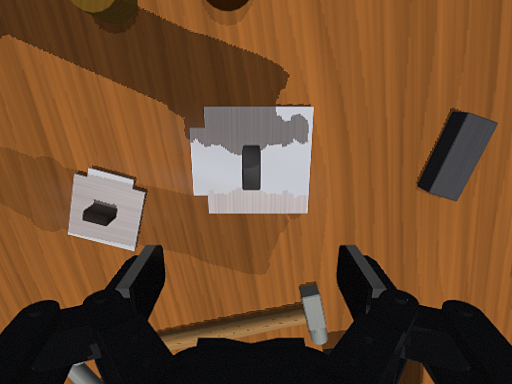

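The crop puts the rim's outer corners near (67,57), (520,60), (490,428) and (78,425). The second picture shows the meant cover, white, spanning (190,107) to (313,213), with its grip block at (251,167) and tongue on the left.

```bash
python3 - <<'E'
from h import *
c=load("w1")
A=np.array([(67,57),(520,60),(490,428),(78,425)],float); uv=(A+.5)/4-.5+[200,100]
P=plane(c,uv,.06)[:,:2]*1000
e=P[[1,2]].mean(0)-P[[0,3]].mean(0); w=P[[0,1]].mean(0)-P[[3,2]].mean(0)
print(P.round(1).tolist(),P.mean(0).round(1),np.degrees(np.arctan2(e[1],e[0])),np.degrees(np.arctan2(-w[0],w[1])),np.hypot(*e),np.hypot(*w))
# project hypothesised box features into all views
from scipy.spatial.transform import Rotation as R
for ctr,yaw in (((497.5,160.5),12.5),):
  Q=np.array([[-75,65,60],[75,65,60],[75,-65,60],[-75,-65,60],[-60,50,82],[-60,-50,82],[80,25,89],[80,-25,89]])
  W=R.from_euler('z',yaw,degrees=True).apply(Q)+[*ctr,0]
  print("w",((proj(c,W/1e3)-[200,100]+.5)*4-.5).round().tolist())
  print("t",((proj(load("top0"),W/1e3)-[160,145]+.5)*4.706-.5).round().tolist())
  print("s",((proj(load("side0"),W/1e3)-[195,140]+.5)*5-.5).round().tolist())
E
python3 go.py 513 -203.3 60 -8.5 0
```

```text
[[412.6, 206.9], [557.7, 239.1], [585.6, 113.4], [440.8, 81.5]] [499.2 160.2] 12.477160988554669 12.610489790259843 148.48025383894569 128.63118762966857
w [[60.0, 53.0], [518.0, 56.0], [488.0, 428.0], [71.0, 425.0], [102.0, 106.0], [107.0, 407.0], [546.0, 192.0], [532.0, 344.0]]
t [[100.0, 348.0], [48.0, 96.0], [267.0, 48.0], [321.0, 299.0], [114.0, 314.0], [287.0, 276.0], [106.0, 64.0], [192.0, 45.0]]
s [[40.0, 160.0], [210.0, 48.0], [346.0, 146.0], [176.0, 268.0], [70.0, 136.0], [176.0, 219.0], [255.0, 42.0], [309.0, 79.0]]
t 2.5 pos [ 0.5132 -0.2025  0.2291] F [ 0.27 -0.77  0.03] shift [-0.001   0.0002  0.1691] rot [-0.08 -0.04 -0.03]
```

Request:
{"api": "arm_command", "payload": {
  "commands": [-0.001,0,0.045,0,0,0,1,-0.001,0,0.09,0,0,0,1,-0.001,0,0.13,0,0,0,1,-0.001,0,0.165,0,0,0,1,-0.001,0,0.185,0,0,0,1,-0.001,0,0.2,0,0,0,1,-0.001,0,0.206,0,0,0,1,-0.001,0,0.206,0,0,0,1]
}}

```text
t: 3.3
eef_pos: [0.5129, -0.2045, 0.0238]
tool_rot: [-0.0, 0.758, 0.652, 0.0]
contact_force: [0.5, 0.2, 0.1]
gripper_width: 0.997
grasp_force: 0.0
```

Request:
{"api": "arm_command", "payload": {
  "commands": [0,0,0,0,0,0,0.6,0,0,0,0,0,0,0.3,0,0,0,0,0,0,0.1,0,0,0,0,0,0,0.1,0,0,0,0,0,0,0.1,0,0,0,0,0,0,0.1,0,0,0,0,0,0,0.1],
  "force": 60
}}

```text
t: 4.0
eef_pos: [0.5128, -0.2057, 0.0244]
tool_rot: [0.0, 0.759, 0.651, 0.0]
contact_force: [-0.6, 0.1, 5.5]
gripper_width: 0.223
grasp_force: 58.6
```

Request:
{"api": "arm_command", "payload": {
  "commands": [0,0,-0.01,0,0,0,0.1,0,0,-0.03,0,0,0,0.1,0,0,-0.06,0,0,0,0.1,0,0,-0.095,0,0,0,0.1,0,0,-0.13,0,0,0,0.1,0,0,-0.155,0,0,0,0.1,0,0,-0.165,0,0,0,0.1,0,0,-0.165,0,0,0,0.1]
}}

```text
t: 4.8
eef_pos: [0.5128, -0.2056, 0.1897]
tool_rot: [0.001, 0.759, 0.651, 0.001]
contact_force: [0.8, -0.3, -4.3]
gripper_width: 0.227
grasp_force: 59.5
```

```bash
python3 - <<'E'
from station import *; from h import *
from scipy.spatial.transform import Rotation as R
c=read_camera("wrist"); d=read_camera("side"); o=get_obs()
np.savez("w3.npz",**{k:np.array(v) for k,v in c.items()}); np.savez("s3.npz",**{k:np.array(v) for k,v in d.items()})
M=R.from_quat(o["tool_rot"],scalar_first=True).as_matrix()
print(o["t"],o["eef_pos"],M.round(4),o["contact_force"],o["gripper_width"])
cv2.imwrite("pics/w3.png",cv2.cvtColor(np.hstack([c["img"],d["img"][120:,200:456][:264]]) if 0 else c["img"],cv2.COLOR_RGB2BGR))
E
python3 go.py 470 160 230 12.5 16
```

```text
4.9 [ 0.51154587 -0.20498683  0.18760655] [[ 1.512e-01  9.885e-01 -2.200e-03]
 [ 9.885e-01 -1.512e-01  7.000e-04]
 [ 4.000e-04 -2.200e-03 -1.000e+00]] [-0.24767499  0.3765591  -4.21895052] 0.22541356961441109
t 4.9 pos [ 0.5115 -0.205   0.1876] F [-0.25  0.38 -4.22] shift [ 0.3545 -0.0963 -0.042 ] rot [-15.94   2.91 -21.06]
```

View pics/w3.png

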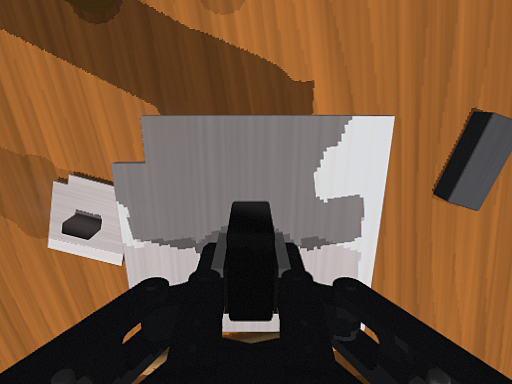

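Wrist view with the cover lifted: the plate's +y edge runs from (143,116) to (394,116), and the tongue's end edge starts at (113,163). I'll work these out in the tool frame.

```bash
python3 - <<'E'
from h import *
from scipy.spatial.transform import Rotation as R
from go import tool
c=load("w3"); P0=np.array([.5121,-.2053,.1888]); 
M=tool(-8.65,0).as_matrix()
o,d=rays(c,[(143,116),(394,116),(113,163),(143,162),(119,205),(370,290)])
o=(o-P0)@M; d=d@M
print((1000*(o+d*((.0083-o[2])/d[:,2])[:,None])).round(1))
g=cv2.cvtColor(c["img"],cv2.COLOR_RGB2GRAY).astype(int)
print("rows col 200",g[108:124,200],"col 350",g[108:124,350],"r180",g[180,108:122])
print("r140 L",g[140,136:150],"R",g[140,384:402])
E
```

```text
[[ 66.7 -53.3   8.3]
 [ 66.6  72.2   8.3]
 [ 42.9 -71.6   8.3]
 [ 43.3 -55.7   8.3]
 [ 19.5 -71.6   8.3]
 [-35.5  72.5   8.3]]
rows col 200 [ 68  68  68  66  66  66  66  91 127 125 123 125 125 124 125 124] col 350 [101 101 102 100 101 104  99  73 123 119 116 126 194 224 219 218] r180 [ 93  88  92 105 122 118 128 123 124 122 124 124 124 123]
r140 L [120 119 117 115 115 113 111 117 124 121 119 122 123 125] R [219 217 218 219 219 220 228 173 101 111 110 108 108 105 103 101 102 110]
```

```bash
cat > ins.py <<'E'
# ins.py Tx Tz pitch [dy]: tongue-edge target in box frame (mm), prints move
import sys, numpy as np
from go import tool
from station import get_obs
from scipy.spatial.transform import Rotation as R
BOX=np.array([499,160.3,0]); YAW=12.5; TCPC=np.array([-.5,-.9,24.3])
Yw=R.from_euler('z',YAW,degrees=True)
o=get_obs(); R0=R.from_quat(o["tool_rot"],scalar_first=True); p0=o["eef_pos"]*1e3
# current state of cover in box frame
C=Yw.inv()*R0*tool(0,0).inv(); tb=Yw.inv().apply(p0-BOX)
tip=tb+C.apply(np.array([-73,0,10])-TCPC)
print("t",o["t"],"now tip",tip.round(1),"ypr",C.as_euler('ZYX',degrees=True).round(2),"F box",Yw.inv().apply(o["contact_force"]).round(1))
if len(sys.argv)>3:
    tx,tz,th=map(float,sys.argv[1:4]); dy=float(sys.argv[4]) if len(sys.argv)>4 else 0
    D=R.from_euler('y',-th,degrees=True)
    g=np.array([tx,dy,tz])+D.apply(TCPC-np.array([-73,0,10]))
    g=BOX+Yw.apply(g)
    print("TCP",g.round(1),"shift",R0.inv().apply((g-p0)/1e3).round(4),"rot",(R0.inv()*tool(YAW,th)).as_rotvec(degrees=True).round(2))
E
python3 ins.py -45 125 16
```

```text
t 4.9 now tip [-134.1 -332.3  173.5] ypr [-2.12e+01  1.30e-01  2.00e-02] F box [-0.2  0.4 -4.2]
TCP [519.5 163.9 158.7] shift [ 0.3658 -0.0479  0.0291] rot [-15.94   2.91 -21.06]
```

Request:
{"api": "arm_command", "payload": {
  "commands": [0.03,-0.004,0.001,-1.3,0.2,-1.7,0.1,0.078,-0.01,0.003,-3.4,0.6,-4.5,0.1,0.126,-0.0165,0.006,-5.5,1.0,-7.3,0.1,0.174,-0.023,0.01,-7.6,1.4,-10.0,0.1,0.222,-0.029,0.014,-9.7,1.8,-12.8,0.1,0.27,-0.035,0.019,-11.8,2.15,-15.5,0.1,0.318,-0.0417,0.024,-13.9,2.5,-18.3,0.1,0.352,-0.046,0.028,-15.3,2.8,-20.3,0.1]
}}

```text
t: 5.7
eef_pos: [0.5179, 0.1524, 0.1587]
tool_rot: [0.084, 0.624, 0.77, 0.104]
contact_force: [0.3, 0.4, -4.7]
gripper_width: 0.224
grasp_force: 59.5
```

Request:
{"api": "arm_command", "payload": {
  "commands": [0,0,0,0,0,0,0.1,0,0,0,0,0,0,0.1]
}}

```text
t: 5.9
eef_pos: [0.5186, 0.1493, 0.159]
tool_rot: [0.084, 0.625, 0.769, 0.103]
contact_force: [0.5, -1.0, -4.5]
gripper_width: 0.227
grasp_force: 59.5
```

```bash
python3 ins.py -45 80 16
```

```text
t 5.9 now tip [-49.4 -13.3 126.1] ypr [ -0.66 -15.23  -0.05] F box [ 0.3 -1.1 -4.5]
TCP [519.5 163.9 113.7] shift [ 0.0141 -0.0082  0.0446] rot [-0.77  0.23 -0.64]
```

Request:
{"api": "arm_command", "payload": {
  "commands": [0.007,-0.002,0.008,-0.4,0.1,-0.3,0.1,0.0141,-0.004,0.02,-0.77,0.23,-0.64,0.1,0.0141,-0.0065,0.034,-0.77,0.23,-0.64,0.1,0.0141,-0.0082,0.0446,-0.77,0.23,-0.64,0.1,0.0141,-0.0082,0.0446,-0.77,0.23,-0.64,0.1,0.0141,-0.0082,0.0446,-0.77,0.23,-0.64,0.1]
}}

```text
t: 6.5
eef_pos: [0.5215, 0.163, 0.1155]
tool_rot: [0.088, 0.621, 0.771, 0.11]
contact_force: [0.7, -0.3, -4.6]
gripper_width: 0.225
grasp_force: 59.4
```

```bash
python3 ins.py -45 65 16; python3 - <<'E'
from station import *; from h import *
out=[]
for n in ("wrist","side"):
    c=read_camera(n); np.savez(n[0]+"4.npz",**{k:np.array(v) for k,v in c.items()})
    out.append(c["img"])
a=out[0][0:300,0:400]; b=cv2.resize(out[1][90:240,170:320],(400,400),interpolation=cv2.INTER_CUBIC)
z=np.zeros((400,800,3),np.uint8); z[:300,:400]=a; z[:,400:]=b
cv2.imwrite("pics/v4.png",cv2.cvtColor(z,cv2.COLOR_RGB2BGR))
E
python3 ins.py -45 65 16
```

```text
t 6.5 now tip [-43.1  -1.1  81.5] ypr [ -0.21 -16.21   0.06] F box [ 0.6 -0.5 -4.6]
TCP [519.5 163.9  98.7] shift [ 0.0013 -0.0064  0.0156] rot [ 0.21 -0.   -0.2 ]
t 6.6 now tip [-42.5  -0.6  82.2] ypr [ -0.18 -16.3    0.1 ] F box [-0.  -1.2 -3.4]
TCP [519.5 163.9  98.7] shift [ 0.0008 -0.0072  0.0162] rot [ 0.3  -0.05 -0.18]
```

View pics/v4.png

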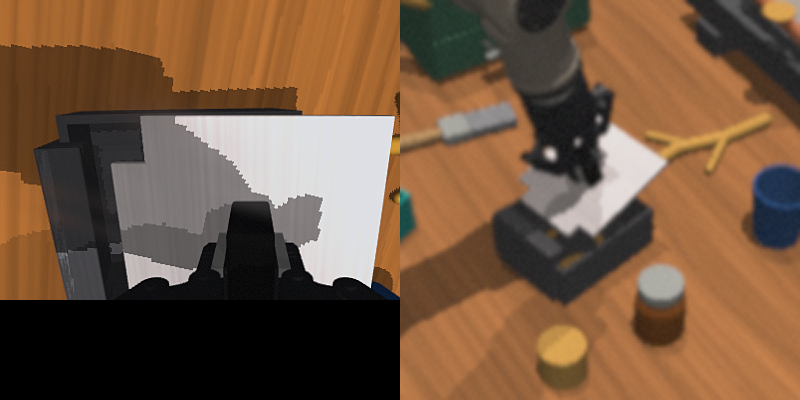

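Left panel (wrist): the cover hasn't slipped; its tongue corner is at (113,163). The lip's outer corner is near (36,148), its inner corner near (79,143), and the rim corner near (58,116). Side panel: the tilted cover is over the box and pointing correctly. I'll check these features against the box model.

```bash
python3 - <<'E'
from h import *
from scipy.spatial.transform import Rotation as R
c=load("w4"); Y=R.from_euler('z',12.5,degrees=True); B=np.array([499,160.3,0])
f=lambda uv,z:Y.inv().apply(plane(c,uv,z)*1e3-B).round(1)
print("lip z82",f([(36,148),(79,143),(98,270)],.082).tolist(),"rim",f([(58,116),(301,112)],.06).tolist())
print(proj(c,(Y.apply([[-60,50,82],[-60,-20,82],[-75,65,60],[0,65,60]])+B)/1e3).round(1).tolist())
z=cv2.resize(c["img"][95:295,20:170],(600,800),interpolation=cv2.INTER_CUBIC)[:600]
cv2.imwrite("pics/w4c.png",cv2.cvtColor(z,cv2.COLOR_RGB2BGR))
E
```

```text
lip z82 [[-80.2, 50.3, 82.0], [-60.2, 51.8, 82.0], [-62.0, -22.8, 82.0]] rim [[-74.0, 64.5, 60.0], [74.4, 63.8, 60.0]]
[[80.0, 146.5], [100.9, 265.4], [55.8, 115.1], [191.2, 112.0]]
```

View pics/w4c.png

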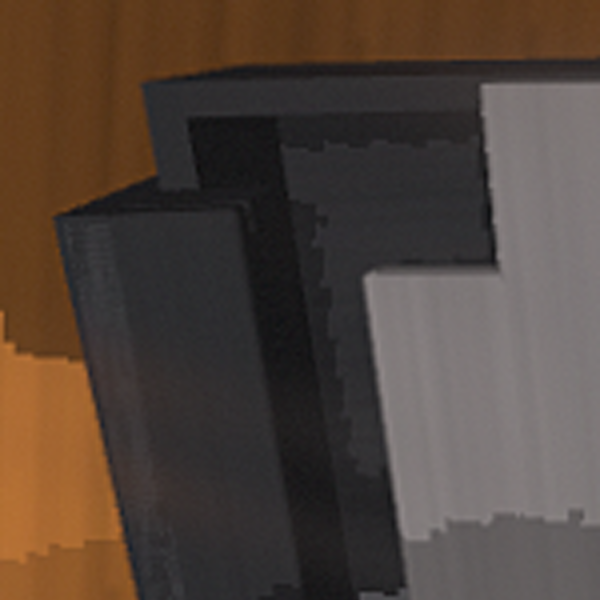

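The lip corner in the picture, (80,147), matches the model's (80,146.5), and the rim corner (56,115.5) matches (55.8,115.1). The box pose holds, so I lower the tongue to lip height.

Request:
{"api": "arm_command", "payload": {
  "commands": [0.0005,-0.0025,0.0045,0.1,0,-0.1,0.1,0.001,-0.0055,0.009,0.2,0,-0.2,0.1,0.001,-0.0085,0.0135,0.2,0,-0.2,0.1,0.001,-0.0101,0.0165,0.2,0,-0.2,0.1,0.001,-0.0101,0.0165,0.2,0,-0.2,0.1]
}}

```text
t: 7.1
eef_pos: [0.5155, 0.1636, 0.0963]
tool_rot: [0.087, 0.619, 0.773, 0.108]
contact_force: [-0.1, -0.4, -5.3]
gripper_width: 0.227
grasp_force: 59.6
```

```bash
python3 ins.py -62 63.5 16; python3 -c "
from station import *;read_camera('side')"; python3 ins.py -62 63.5 16;python3 -c "
from station import *;read_camera('side')"; python3 ins.py -62 63.5 16
```

```text
t 7.1 now tip [-48.9   0.5  62.6] ypr [ 9.000e-02 -1.596e+01  1.000e-02] F box [-0.2 -0.4 -5.3]
TCP [502.9 160.2  97.2] shift [-0.0006 -0.0124 -0.0045] rot [-0.04 -0.04  0.09]
t 7.15 now tip [-48.5   0.5  63. ] ypr [  0.08 -16.01   0.02] F box [ 0.4  0.5 -4.8]
TCP [502.9 160.2  97.2] shift [-0.0005 -0.0129 -0.0042] rot [ 0.01 -0.04  0.08]
t 7.2 now tip [-48.1   0.5  63.2] ypr [  0.08 -16.04   0.03] F box [ 0.3 -0.  -4.6]
TCP [502.9 160.2  97.2] shift [-0.0006 -0.0132 -0.0041] rot [ 0.04 -0.05  0.07]
```

Request:
{"api": "arm_command", "payload": {
  "commands": [0,-0.004,-0.0015,0,0,0,0.1,-0.0003,-0.0085,-0.003,0,0,0,0.1,-0.0005,-0.013,-0.0043,0,0,0,0.1,-0.0005,-0.0165,-0.0053,0,0,0,0.1,-0.0005,-0.0185,-0.0058,0,0,0,0.1,-0.0005,-0.0185,-0.0058,0,0,0,0.1]
}}

```text
t: 7.8
eef_pos: [0.497, 0.1592, 0.0975]
tool_rot: [0.087, 0.619, 0.773, 0.109]
contact_force: [0.1, 0.3, -4.4]
gripper_width: 0.229
grasp_force: 59.6
```

```bash
python3 ins.py -72 63.5 16; python3 -c "
from station import *;read_camera('side')"; python3 ins.py -72 63.5 16
```

```text
t 7.8 now tip [-67.9   0.1  63.8] ypr [  0.09 -16.03   0.04] F box [ 0.1  0.3 -4.4]
TCP [493.1 158.1  97.2] shift [-0.0002 -0.004  -0.0008] rot [ 0.03 -0.07  0.09]
t 7.85 now tip [-67.6   0.2  63.8] ypr [  0.09 -16.06   0.04] F box [ 0.5  1.4 -5.6]
TCP [493.1 158.1  97.2] shift [-0.0003 -0.0044 -0.0008] rot [ 0.06 -0.07  0.09]
```

Request:
{"api": "arm_command", "payload": {
  "commands": [0,-0.0015,-0.0004,0,0,0,0.1,0,-0.003,-0.0008,0,0,0,0.1,0,-0.0035,-0.0008,0,0,0,0.1,0,-0.0035,-0.0008,0,0,0,0.1]
}}

```text
t: 8.25
eef_pos: [0.4938, 0.1584, 0.0973]
tool_rot: [0.087, 0.619, 0.773, 0.109]
contact_force: [-1.5, -0.1, -5.1]
gripper_width: 0.225
grasp_force: 59.6
```

Request:
{"api": "arm_command", "payload": {
  "commands": [0,-0.001,-0.0003,0,0,0,0.1,0,-0.001,-0.0003,0,0,0,0.1]
}}

```text
t: 8.45
eef_pos: [0.4929, 0.1581, 0.0974]
tool_rot: [0.087, 0.619, 0.773, 0.109]
contact_force: [0.2, 1.0, -5.0]
gripper_width: 0.225
grasp_force: 59.6
```

Request:
{"api": "arm_command", "payload": {
  "commands": [0,-0.001,-0.0003,0,0,0,0.1,0,-0.001,-0.0003,0,0,0,0.1]
}}

```text
t: 8.65
eef_pos: [0.4926, 0.1581, 0.0977]
tool_rot: [0.088, 0.619, 0.773, 0.11]
contact_force: [2.6, 0.3, -6.0]
gripper_width: 0.222
grasp_force: 59.4
```

```bash
python3 ins.py -72 61 14; python3 -c "
from station import *;read_camera('side')"; python3 ins.py -72 61 14
```

```text
t 8.65 now tip [-72.4   0.1  63.8] ypr [  0.07 -16.14   0.04] F box [ 2.6 -0.3 -6. ]
TCP [494.2 158.3  92.4] shift [-0.0002  0.0001  0.0055] rot [ 2.14 -0.06  0.07]
t 8.7 now tip [-72.4   0.1  63.8] ypr [  0.07 -16.13   0.04] F box [ 3.4  0.1 -4.4]
TCP [494.2 158.3  92.4] shift [-0.0002  0.0001  0.0055] rot [ 2.13 -0.06  0.07]
```

Light contact with the backstop (about 3 N), so the tongue is fully under the lip. I back off 1 mm and lower the catch end.

```bash
for a in "-71.5 62.5 13.5" "-71.5 61.5 11" "-71.5 61 9" "-71.5 60.5 8"; do python3 ins.py $a|tail -1; done
```

```text
TCP [495.  158.5  93.3] shift [-0.0002  0.0011  0.0049] rot [ 2.63 -0.06  0.07]
TCP [496.2 158.8  89.4] shift [-0.0002  0.0012  0.009 ] rot [ 5.13 -0.06  0.07]
TCP [497.1 159.   86.5] shift [-0.0002  0.0013  0.0121] rot [ 7.13 -0.06  0.07]
TCP [497.5 159.1  84.8] shift [-0.0002  0.0012  0.0138] rot [ 8.13 -0.06  0.07]
```

Request:
{"api": "arm_command", "payload": {
  "commands": [0,0.001,0.0015,0.8,0,0,0.1,0,0.0011,0.0033,1.7,0,0,0.1,0,0.0011,0.0049,2.6,0,0,0.1,0,0.0011,0.0063,3.5,0,0,0.1,0,0.0012,0.0077,4.3,0,0,0.1,0,0.0012,0.009,5.1,0,0,0.1,0,0.0012,0.009,5.1,0,0,0.1]
}}

```text
t: 9.4
eef_pos: [0.4957, 0.1587, 0.0889]
tool_rot: [0.059, 0.623, 0.777, 0.074]
contact_force: [0.8, 0.2, -5.0]
gripper_width: 0.229
grasp_force: 59.5
```

Request:
{"api": "arm_command", "payload": {
  "commands": [0,0,0.001,0.7,0,0,0.1,0,0,0.002,1.3,0,0,0.1,0,0.0001,0.0031,2.0,0,0,0.1,0,0.0001,0.0031,2.0,0,0,0.1]
}}

```text
t: 9.8
eef_pos: [0.4964, 0.159, 0.086]
tool_rot: [0.048, 0.623, 0.778, 0.061]
contact_force: [0.0, 0.7, -4.5]
gripper_width: 0.225
grasp_force: 59.6
```

```bash
python3 ins.py -71.5 60.5 8; python3 -c "
from station import *;read_camera('side')"; python3 ins.py -71.5 60.5 8
```

```text
t 9.8 now tip [-72.2   0.1  60.6] ypr [ 0.09 -8.93  0.03] F box [ 0.2  0.7 -4.5]
TCP [497.5 159.1  84.8] shift [-0.0002  0.0009  0.0014] rot [ 0.93 -0.05  0.09]
t 9.85 now tip [-72.3   0.1  60.6] ypr [ 0.09 -8.94  0.03] F box [-0.4 -0.9 -5.3]
TCP [497.5 159.1  84.8] shift [-0.0002  0.001   0.0014] rot [ 0.94 -0.04  0.09]
```

Request:
{"api": "arm_command", "payload": {
  "commands": [0,0.0003,0.0008,0.5,0,0,0.1,0,0.0005,0.0015,1.0,0,0,0.1,0,0.0005,0.0022,1.5,0,0,0.1,0,0.0005,0.0022,1.5,0,0,0.1]
}}

```text
t: 10.25
eef_pos: [0.4972, 0.1592, 0.0839]
tool_rot: [0.04, 0.624, 0.779, 0.051]
contact_force: [-0.1, -0.6, -5.0]
gripper_width: 0.224
grasp_force: 59.6
```

Request:
{"api": "arm_command", "payload": {
  "commands": [0,0,0.0007,0.5,0,0,0.1,0,0,0.0014,1.0,0,0,0.1,0,0,0.0014,1.0,0,0,0.1]
}}

```text
t: 10.55
eef_pos: [0.4973, 0.1592, 0.0825]
tool_rot: [0.035, 0.624, 0.779, 0.044]
contact_force: [0.7, -0.4, -4.7]
gripper_width: 0.222
grasp_force: 59.7
```

```bash
python3 ins.py -72 60 6; python3 -c "
from station import *;read_camera('side')"; python3 ins.py -72 60 6
```

```text
t 10.55 now tip [-72.3   0.1  60.2] ypr [ 0.09 -6.44  0.03] F box [ 0.6 -0.5 -4.7]
TCP [497.8 159.1  81.8] shift [-0.0002  0.0004  0.0007] rot [ 0.44 -0.04  0.09]
t 10.6 now tip [-72.4   0.1  60.2] ypr [ 0.09 -6.45  0.03] F box [ 0.2 -0.  -4.8]
TCP [497.8 159.1  81.8] shift [-0.0002  0.0005  0.0008] rot [ 0.45 -0.04  0.09]
```

Request:
{"api": "arm_command", "payload": {
  "commands": [0,0,0.0005,0.3,0,0,0.1,0,0,0.001,0.6,0,0,0.1,0,0,0.001,0.6,0,0,0.1]
}}

```text
t: 10.9
eef_pos: [0.4971, 0.1591, 0.0818]
tool_rot: [0.031, 0.625, 0.779, 0.04]
contact_force: [-3.1, -0.6, 1.7]
gripper_width: 0.227
grasp_force: 60.6
```

Request:
{"api": "arm_command", "payload": {
  "commands": [0,0,0.0005,0.2,0,0,0.1,0,0,0.001,0.4,0,0,0.1,0,0,0.001,0.4,0,0,0.1]
}}

```text
t: 11.2
eef_pos: [0.4973, 0.1592, 0.0811]
tool_rot: [0.029, 0.625, 0.779, 0.037]
contact_force: [-4.2, -1.2, 7.3]
gripper_width: 0.227
grasp_force: 61.3
```

```bash
python3 ins.py -72 60 6; python3 -c "
from station import *;read_camera('side')"; python3 ins.py -72 60 6
```

```text
t 11.2 now tip [-72.7   0.1  60. ] ypr [ 0.08 -5.44  0.06] F box [-4.3 -0.2  7.3]
TCP [497.8 159.1  81.8] shift [-0.0002  0.0005 -0.0007] rot [-0.56 -0.07  0.08]
t 11.25 now tip [-72.7   0.1  60. ] ypr [ 0.08 -5.44  0.06] F box [-3.  -0.7  6.8]
TCP [497.8 159.1  81.8] shift [-0.0001  0.0005 -0.0006] rot [-0.56 -0.07  0.07]
```

The cover now rests on the rim and the catch ramp, at about 5.4° and 12 N. Release.

Request:
{"api": "arm_command", "payload": {
  "commands": [0,0,-0.0006,-0.3,0,0,0.1,0,0,-0.0006,-0.3,0,0,0.25,0,0,-0.0006,-0.3,0,0,0.4,0,0,-0.0006,-0.3,0,0,0.6,0,0,-0.0006,-0.3,0,0,0.6,0,0,-0.02,-0.3,0,0,0.6,0,0,-0.06,-0.3,0,0,0.6,0,0,-0.1,-0.3,0,0,0.6]
}}

```text
t: 12.05
eef_pos: [0.4876, 0.1566, 0.1807]
tool_rot: [0.031, 0.625, 0.779, 0.038]
contact_force: [0.8, -0.0, 0.9]
gripper_width: 0.597
grasp_force: 0.0
```

```bash
python3 - <<'E'
from station import *; from h import *
out=[]
for n in ("wrist","side"):
    c=read_camera(n); np.savez(n[0]+"5.npz",**{k:np.array(v) for k,v in c.items()})
    out.append(c["img"])
a=cv2.resize(out[0][80:280,100:300] if 0 else out[0][60:260,60:360],(450,300),interpolation=cv2.INTER_CUBIC); b=cv2.resize(out[1][130:220,190:280],(350,350),interpolation=cv2.INTER_CUBIC)
z=np.zeros((350,800,3),np.uint8); z[:300,:450]=a; z[:,450:]=b
cv2.imwrite("pics/v5.png",cv2.cvtColor(z,cv2.COLOR_RGB2BGR))
E
python3 ins.py
```

```text
t 12.15 now tip [-78.8   0.4 162.8] ypr [ 0.04 -6.23  0.21] F box [ 0.5 -0.   0.4]
```

View pics/v5.png

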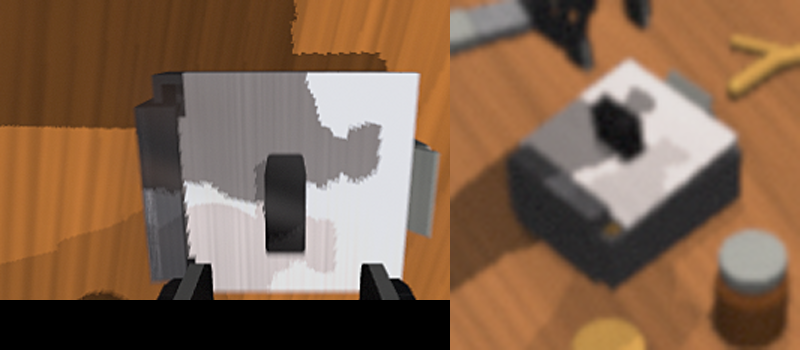

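The cover rests with the tongue under the lip on the left, centred between the sides, and its catch-end edge on the ramp on the right, around (410,180). Next I shut the fingers and press near the catch end, at box x≈47 so the fingers clear the nose.

```bash
python3 -c "
import numpy as np;a=np.radians(12.5);print(499+47*np.cos(a),160.3+47*np.sin(a))"; python3 go.py 544.9 170.5 125 12.5 0
```

```text
544.8859123346368 170.47266185509085
t 12.15 pos [0.491  0.158  0.1849] F [0.45 0.09 0.38] shift [0.0002 0.0485 0.0656] rot [ 6.23 -0.21  0.05]
```

Request:
{"api": "arm_command", "payload": {
  "commands": [0,0.015,0.012,2,0,0,0.3,0,0.03,0.028,4,0,0,0,0,0.042,0.046,6,0,0,0,0,0.0485,0.06,6.2,-0.2,0,0,0,0.0485,0.0656,6.2,-0.2,0,0,0,0.0485,0.0656,6.2,-0.2,0,0,0,0.0485,0.0656,6.2,-0.2,0,0],
  "force": 30
}}

```text
t: 12.85
eef_pos: [0.541, 0.1688, 0.1199]
tool_rot: [-0.001, 0.625, 0.78, -0.004]
contact_force: [-0.4, 0.4, -0.2]
gripper_width: 0.001
grasp_force: 0.0
```

```bash
python3 go.py 544.9 170.5 82 12.5 0
```

```text
t 12.85 pos [0.541  0.1688 0.1199] F [-0.44  0.38 -0.22] shift [0.0009 0.0045 0.0378] rot [-0.47  0.16  0.07]
```

Request:
{"api": "arm_command", "payload": {
  "commands": [0.001,0.002,0.015,0,0,0,0,0.001,0.003,0.026,0,0,0,0,0.001,0.003,0.033,0,0,0,0,0.001,0.003,0.036,0,0,0,0,0.001,0.003,0.036,0,0,0,0]
}}

```text
t: 13.35
eef_pos: [0.5436, 0.1703, 0.083]
tool_rot: [-0.002, 0.625, 0.78, -0.005]
contact_force: [0.0, 0.1, 0.9]
gripper_width: 0.003
grasp_force: 0.0
```

Request:
{"api": "arm_command", "payload": {
  "commands": [0,0,0.001,0,0,0,0,0,0,0.002,0,0,0,0,0,0,0.003,0,0,0,0,0,0,0.004,0,0,0,0,0,0,0.005,0,0,0,0,0,0,0.005,0,0,0,0]
}}

```text
t: 13.95
eef_pos: [0.5439, 0.1704, 0.0785]
tool_rot: [-0.001, 0.625, 0.78, -0.004]
contact_force: [-0.3, 0.2, -0.5]
gripper_width: 0.004
grasp_force: 0.0
```

Request:
{"api": "arm_command", "payload": {
  "commands": [0,0,0.001,0,0,0,0,0,0,0.002,0,0,0,0,0,0,0.003,0,0,0,0,0,0,0.003,0,0,0,0]
}}

```text
t: 14.35
eef_pos: [0.5442, 0.1704, 0.076]
tool_rot: [-0.001, 0.625, 0.78, -0.004]
contact_force: [-0.8, -0.2, 3.3]
gripper_width: -0.002
grasp_force: 2.2
```

Touching at about 3 N. I keep pressing slowly.

Request:
{"api": "arm_command", "payload": {
  "commands": [0,0,0.001,0,0,0,0,0,0,0.002,0,0,0,0,0,0,0.003,0,0,0,0,0,0,0.003,0,0,0,0]
}}

```text
t: 14.75
eef_pos: [0.5436, 0.1704, 0.0723]
tool_rot: [-0.001, 0.625, 0.78, -0.004]
contact_force: [-0.3, -0.0, 0.2]
gripper_width: 0.001
grasp_force: 0.0
```

Request:
{"api": "arm_command", "payload": {
  "commands": [0,0,0.001,0,0,0,0,0,0,0.002,0,0,0,0,0,0,0.003,0,0,0,0,0,0,0.003,0,0,0,0]
}}

```text
t: 15.15
eef_pos: [0.5437, 0.1704, 0.0694]
tool_rot: [-0.001, 0.625, 0.78, -0.004]
contact_force: [-0.1, -0.6, 0.0]
gripper_width: -0.003
grasp_force: 0.0
```

Request:
{"api": "arm_command", "payload": {
  "commands": [0,0,0.001,0,0,0,0,0,0,0.002,0,0,0,0,0,0,0.003,0,0,0,0,0,0,0.003,0,0,0,0]
}}

```text
t: 15.55
eef_pos: [0.5438, 0.1704, 0.0665]
tool_rot: [-0.001, 0.625, 0.78, -0.004]
contact_force: [0.4, -0.3, -0.1]
gripper_width: -0.0
grasp_force: 0.0
```

Request:
{"api": "arm_command", "payload": {
  "commands": [0,0,0.0005,0,0,0,0,0,0,0.001,0,0,0,0,0,0,0.0015,0,0,0,0,0,0,0.0015,0,0,0,0]
}}

```text
t: 15.95
eef_pos: [0.544, 0.1705, 0.0661]
tool_rot: [-0.002, 0.625, 0.78, -0.004]
contact_force: [-4.0, -0.9, 9.5]
gripper_width: 0.001
grasp_force: 5.0
```

Solid at z = 66 mm, which is the seated height. I retract and check.

Request:
{"api": "arm_command", "payload": {
  "commands": [0,0,-0.001,0,0,0,0,0,0,-0.01,0,0,0,0,0,0,-0.04,0,0,0,0,0,0,-0.08,0,0,0,0,0,-0.03,-0.12,0,0,0,0,0,-0.05,-0.16,0,0,0,0,0,-0.05,-0.16,0,0,0,0,0,-0.05,-0.16,0,0,0,0]
}}

```text
t: 16.75
eef_pos: [0.4965, 0.1606, 0.2269]
tool_rot: [-0.001, 0.625, 0.78, -0.002]
contact_force: [0.5, 0.8, -0.7]
gripper_width: -0.001
grasp_force: 0.0
```

```bash
python3 - <<'E'
from station import *; from h import *
from scipy.spatial.transform import Rotation as R
out=[]
for n in ("wrist","side"):
    c=read_camera(n); np.savez(n[0]+"6.npz",**{k:np.array(v) for k,v in c.items()}); out.append(c)
im=out[0]["img"]; c=out[0]
Y=R.from_euler('z',12.5,degrees=True); B=np.array([499,160.3,0])
ctr=proj(c,(Y.apply([[0,0,66]])+B)/1e3)[0].astype(int); print(ctr)
a=cv2.resize(im[max(ctr[1]-75,0):ctr[1]+75,ctr[0]-100:ctr[0]+100],(480,360),interpolation=cv2.INTER_CUBIC); b=cv2.resize(out[1]["img"][130:220,190:280],(320,320),interpolation=cv2.INTER_CUBIC)
z=np.zeros((360,800,3),np.uint8); z[:360,:480]=a; z[:320,480:]=b
cv2.imwrite("pics/v6.png",cv2.cvtColor(z,cv2.COLOR_RGB2BGR))
hsv=cv2.cvtColor(im,cv2.COLOR_RGB2HSV)
m=((hsv[...,1]<40)&(hsv[...,2]>95)).astype(np.uint8); cs,_=cv2.findContours(m,cv2.RETR_EXTERNAL,cv2.CHAIN_APPROX_NONE)
k=max(cs,key=cv2.contourArea); P=Y.inv().apply(plane(c,k[:,0],.066)*1e3-B)[:,:2]
print(cv2.minAreaRect(P.astype(np.float32)),P.min(0),P.max(0)); o=get_obs(); print(o["t"],o["contact_force"])
E
```

```text
[254 173]
((12.120532989501953, 0.45612335205078125), (149.17401123046875, 131.58740234375), 0.13015559315681458) [-62.49174603 -65.49235733] [86.7253114  66.37279756]
16.85 [-0.48931792  0.24810991 -0.39253304]
```

View pics/v6.png

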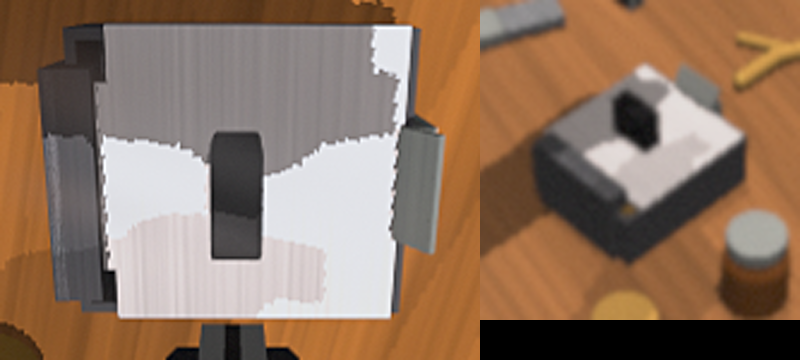

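The cover is flat, square and centred on the rim (measured 131.6 mm wide at z = 66 mm). The catch at (420,185) overlaps its right edge, the tongue is under the lip on the left, and the robot touches nothing. I hand in.

```bash
python3 -c "
from station import hand_in; print(hand_in())"
```

```text
the job is handed in; nothing more can be done
None
```

The box is closed and handed in at about 17 s: the tongue is under the lip, the catch is over the other end, and the cover looks flat on the rim in the last pictures; nothing else was touched.

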